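Clamp a contactor in the swing-strap fixture

ROBOT

A 6-joint arm with a two-finger parallel gripper is mounted at the origin on the work surface. World frame = base frame: x ahead of the robot, y to its left, z up, the work surface at z = 0. Lengths are in m, angles in degrees, forces in N, time in s.
With the tool pointing down it reaches from about 0.425 to 1.125 m from the base axis. Payload 14.9 kg.
Tool frame: the origin (TCP) lies midway between the tips of the shut fingers; the grasp point (between the pads) lies 19 mm behind it; x points along the fingers, z is the direction in which the jaws open and shut, and the axes are right-handed (so a half turn about x gives the same grasp; the last joint's range is limited). The gripper opens to 91 mm and grips with 3 to 60 N. Pads are 32 mm wide; open, the fingers measure 118 mm over their backs; the gripper's body (76 mm by 178 mm) begins 60 mm behind the grasp point.
Start: joints at [70.686, 21.709, 99.362, -0, 58.929, -1.908], TCP at [0.209, 0.668, 0.214] pointing down, gripper open.
Joint ranges: [-158.91, 158.91], [-42.39, 125.64], [0.06, 152.35], [-60.88, 240.88], [17.5, 164.5], [-176.32, 176.32]. Speed limits (degrees/s): [108.29, 108.29, 136.94, 180, 180, 180].

INTERFACE

Orientations are given as [roll, pitch, yaw] about the fixed x, y, z axes, in that order (R = Rz(yaw) Ry(pitch) Rx(roll)).
In Python, from station import * gives the robot as it stands. The module is installed in compiled form; this text tells all that it offers.
- The arm moves only by the tool step_arm, never from a script. Its argument "steps" is a list of rows, each a list of 3 entries, a list of its own where there are three numbers: the turn, a rotation vector about the tool's x, y, z in degrees, then the shift along the tool's x, y, z in m, then the closure in counts, from 0 (fully open) to 255 (shut). In form: [[[rx, ry, rz], [tx, ty, tz], claw], ...]. A call has 1 to 20 rows; each row is the pose to reach, as a shift and turn from the pose commanded when the call began, along the tool's axes at that moment; what a row does not reach only later rows make up. A row lasts 1/12 s, in which the tool goes at most 41.7 mm and 7.16 degrees, less where a joint would pass 70% of its speed; a pose out of reach is approached as far as the arm can. A call with a gripper value outside its range is refused whole. The fingers move at their own pace and stop on an object; the grip force is fixed at half the most. Time passes only in rows, so rows that repeat a pose let the fingers close. It gives the time, the measured TCP pose, the force and the opening at its end, in the units of the state.
- observe(): the state, without advancing time (a new reading comes with each control period).
- camera(name): name is "side" or "top"; returns a dict with "image" (400x640x3 uint8, red, green, blue), "z_map" (400x640 float32, m along the optical axis (not along the pixel's ray), 0 where there is no reading), "intrinsics" (3x3 intrinsics, pixels), "extrinsics" (4x4, takes a point from world to camera coordinates). Camera axes: x right, y up, looking along -z (the intrinsics and any distortion apply to the point x, -y, -z); pixel columns grow to the right and rows downward; lengths in m; the calibration is good to about 2 mm. A picture is of the moment at which its call begins.
- job_done(): hands the job in, once; it reports no verdict.
Trained networks look in the newest picture that a camera, given by its name, has taken for a name from the list of things; names that differ only in an ending like _2 or _b are one class to them, and where a whole thing is asked for, a point or a joint stands for the part that bears it (a point fixed in the world has none). Each returns a list of dicts, best first, with "p" (0 to 1); they miss things now and then, are a little off and sometimes report something else, mostly with a low value. They report only what shows in the picture. A call takes as long as a camera call. They do not tell look-alikes from the thing itself.
- spot_in(camera, target): "bbox" ([left, top, right, bottom] in pixels, round what is visible of it).
- place_of(camera, target): "pixel" ([column, row] in pixels: a listed point, or the origin of a listed thing).
The state is a dict: "time_s": time; "joints": joint angles; "qvel": joint speeds; "joint_efforts": joint torques, N m; "tool_pos": TCP position; "eef_rot": TCP orientation; "force": force on the tool from outside, world axes, zero at the start; "moment": the same for the moment, N m; "finger_gap": finger opening in m.
Only numpy, scipy, OpenCV 4.12 (cv2) and the standard library are available. Lean on these libraries where they do the work, as an engineer would, in place of code of your own. Each camera call takes 0.05 s, during which the arm holds its last target.

TASK

A contactor sits in the nest of the clamping fixture, with the steel strap swung aside. Without grasping anything, push the strap from its side with a finger until it is fully over the contactor, against its stop, and only then push the raised cam lever at its end all the way down, so that the rubber foot clamps the contactor. Leave the contactor in its nest, do not disturb the other things on the bench, and finish clear of everything.

Things in the scene. Friction and masses are not known exactly. Their poses are not given: they have to be found in the camera images.
- fixture: Clamping fixture, fixed to the bench: aluminium base plate 140 (x) by 225 (y) by 12 mm with a steel post of 36 mm diameter, whose cap tops out at 125 mm. Origin on the post's axis at bench height, z up; the plate reaches from y = +35 to -190 mm. The nest with the contactor is centred at x = 0, y = -135 mm of this frame.
- strap (a joint): Swing angle q (rad) of the steel clamp strap about the post's axis. 0 = fully over the contactor, against its stop, pointing along fixture -y; grows as it opens towards fixture +x (counter-clockwise from above), limit 2.1; it points along (sin q, -cos q) of the fixture. Starts at 1.0 to 1.9; stays where left (friction about 2 N at 70 mm from the post).
- strap_mid (a point): Centre of the strap's section 70 mm out from the post's axis, 105 mm above the bench: a free place to push on its side. The strap is a bar 22 mm wide and 22 mm high, underside 94 mm and top 116 mm above the bench, reaching 150 mm out from the post's axis.
- cam_lever (a joint): Elevation (rad) of the cam lever above level: 0 = all the way down (end stop). Starts at 0.95 to 1.25 (limit 1.3), stays where left (friction about 4 N at the pad). Carried by the strap, in the strap's vertical plane: pivot 135 mm out from the post's axis, 130 mm above the bench; it points outward, away from the post, and turns outward and down.
- lever_pad (a point): Centre of the cam lever's black pad, 80 mm from the lever's pivot. The pad is 50 mm long along the lever, 24 mm wide and 13 mm thick; the lever ends 105 mm from its pivot. Pushing it down drives the rubber foot 6 mm down.
- press_foot: Sprung rubber foot, 18 mm in diameter, 10 mm high, under the strap 135 mm out from the post's axis. Origin at the centre of its underside: about 4 mm above the contactor when the strap is over it and the lever is up; it presses on the contactor with about 6 N when the lever is down.
- contactor: The contactor to clamp: a loose black and grey plastic block 75 (x) by 45 (y) by 60 mm high, upper part 46 mm long in x, brass terminal screws. Origin at the centre of its underside, 12 mm above the bench on the base plate, between nest walls 12 mm high. Its top is 72 mm above the bench.
- spare_contactor: Bystander: a second, equal contactor standing on the bench on the post's side of the fixture; origin at the centre of its underside.
- screwdriver: Bystander: a screwdriver with a yellow handle lying on the bench beyond the fixture, less than 40 mm high.
- flask: Bystander: a steel vacuum flask, 66 mm in diameter and 190 mm tall, standing to the right of the fixture; origin at the centre of its underside.
- parts_tray: Bystander: a shallow grey parts tray 110 by 80 by 22 mm on the bench beyond the fixture; origin at the centre of its underside.
There are look-alikes about, which are no part of the job. What is shaped like the contactor but brown, purple or turquoise is not meant.

How it is judged (in metres and radians):
On the way, in this order (a step that is already met when the one before it is completed fails the run):
1. the strap is fully over the contactor while the cam lever is still raised (value of joint strap below 0.07 rad and value of joint cam_lever above 0.6 rad), for 0.1 s.
2. the cam lever is all the way down and the foot presses on the contactor (value of joint strap below 0.07 rad and value of joint cam_lever below 0.1 rad and contact force between press_foot and contactor above 2 N), for 0.2 s.
At the end, for the whole second after the job is handed in: The strap is within 0.07 rad of its stop, the cam lever within 0.1 rad of level and at rest, the foot presses on the contactor with more than 2 N and stands within 14 mm of its middle, and the contactor is upright (within 0.06 rad) and down in its nest (within 4 mm) (all of step 2 and velocity of joint cam_lever below 0.05 rad/s and horizontal distance between contactor and press_foot below 0.014 m and angle between contactor's own z axis and vertical below 0.06 rad and z of contactor in the frame of fixture below 0.016 m); the robot touches nothing.
It fails at once if the contactor is shifted by more than 8 mm or lifted out of its nest (distance of contactor from where it was at the start of the episode above 0.008 m).
It fails at once if the cam lever is pushed down (below 0.5 rad) while the strap is not over the contactor (beyond 0.15 rad) (value of joint cam_lever below 0.5 rad and value of joint strap above 0.15 rad).
It fails at once if a thing standing or lying on the bench (spare contactor, screwdriver, flask, parts tray) is moved by more than 20 mm (distance of any of spare_contactor, screwdriver, flask, parts_tray from where it was at the start of the episode above 0.02 m).
It also fails if it takes over 51 s, if anything falls off the work surface, if the arm or the gripper's body presses on something with over 40 N, if the wrist force passes 120 N, or if a joint passes its speed limit or range.

## Working session

There is one attempt and no reset: what is moved stays moved. The work goes in short steps, Python scripts to look and compute and a tool call to move; the robot and the scene stay as the last step left them, time stands still between calls to the robot, and variables do not carry over. Pictures are saved under pics/ and viewed, and the job is handed in when it is done.

Besides the shell and the picture viewer there is one more tool, called in YAML: its name, and indented under it one key for each argument. step_arm: Moves the arm, as the interface text tells. Its arguments: {"type":"object","properties":{"steps":{"type":"array"}},"required":["steps"]}

```bash
mkdir -p pics; cat > h.py <<'E'
from station import *
import numpy as np, cv2
def snap(name,fn):
    c=camera(name); cv2.imwrite('pics/'+fn,cv2.cvtColor(c['image'],cv2.COLOR_RGB2BGR)); np.savez('last_'+name,**c); return c
def w(c,u,v,z=None):
    K=c['intrinsics'];E=np.linalg.inv(c['extrinsics'])
    d=z if z is not None else c['z_map'][int(round(v)),int(round(u))]
    p=np.array([(u-K[0,2])/K[0,0]*d,-(v-K[1,2])/K[1,1]*d,-d,1]); return (E@p)[:3]
def wz(c,u,v,h):
    E=np.linalg.inv(c['extrinsics']);o=E[:3,3];p=w(c,u,v,1.0);r=p-o
    return o+r*(h-o[2])/r[2]
def proj(c,P):
    K=c['intrinsics'];q=c['extrinsics']@np.append(P,1)
    return np.array([K[0,0]*q[0]/-q[2]+K[0,2],K[1,1]*-q[1]/-q[2]+K[1,2]])
E
python3 - <<'E'
from h import *
for n in('side','top'):
    c=snap(n,n+'0.png'); print(n,np.linalg.inv(c['extrinsics']).round(3).tolist(),c['intrinsics'].round(1).tolist())
    for t in('fixture','strap_mid','lever_pad','press_foot','contactor','spare_contactor','screwdriver','flask','parts_tray'):
        for d in place_of(n,t)[:4]:
            u,v=d['pixel']
            try: p=w(c,u,v).round(3)
            except Exception as e: p=None
            print(t,round(d['p'],2),np.round(d['pixel']),p)
print(observe())
E
```

```text
side [[0.964, 0.189, -0.186, 0.439], [-0.266, 0.687, -0.676, -0.648], [-0.0, 0.702, 0.713, 0.747], [0.0, 0.0, 0.0, 1.0]] [[403.3, 0.0, 320.8], [0.0, 403.3, 203.0], [0.0, 0.0, 1.0]]
fixture 0.59 [289. 195.] [0.56  0.099 0.014]
strap_mid 0.67 [313. 165.] [0.622 0.09  0.109]
lever_pad 0.55 [357. 133.] [0.718 0.058 0.206]
press_foot 0.59 [342. 172.] [0.69  0.068 0.087]
contactor 0.74 [304. 229.] [ 0.568 -0.037  0.028]
contactor 0.71 [228. 213.] [0.398 0.071 0.018]
contactor 0.66 [350. 197.] [0.707 0.037 0.026]
contactor 0.63 [274. 293.] [ 0.466 -0.198  0.04 ]
spare_contactor 0.58 [286. 161.] [0.56  0.11  0.117]
screwdriver 0.95 [347. 196.] [0.701 0.048 0.022]
parts_tray 0.77 [328. 152.] [0.704 0.233 0.022]
top [[-0.012, 0.981, -0.191, 0.453], [-1.0, -0.008, 0.021, -0.025], [0.019, 0.192, 0.981, 0.956], [0.0, 0.0, 0.0, 1.0]] [[378.4, 0.0, 324.5], [0.0, 378.4, 201.7], [0.0, 0.0, 1.0]]
fixture 0.78 [261. 231.] [0.554 0.102 0.089]
strap_mid 0.77 [266. 200.] [0.621 0.09  0.114]
lever_pad 0.61 [275. 146.] [0.718 0.06  0.205]
press_foot 0.43 [260. 231.] [0.553 0.104 0.093]
contactor 0.97 [377. 
[... 372 characters left out ...]
2]
parts_tray 0.66 [210. 180.] [0.698 0.251 0.004]
{'time_s': 1.0, 'joints': array([ 7.06862351e+01,  2.17104853e+01,  9.93628252e+01, -1.40906960e-03,
        5.89287310e+01, -1.90594667e+00]), 'qvel': array([-0.04912844,  0.0174403 , -0.04544546, -0.0644783 ,  0.01773509,
       -0.05935287]), 'joint_efforts': array([-1.58646104e-03, -7.63669682e+01, -4.34764516e+01,  6.51749549e-02,
        3.88494541e-02, -8.15599287e-05]), 'tool_pos': array([0.20940893, 0.66794855, 0.21391396]), 'eef_rot': array([-151.31578194,   89.99762843,  -78.72287287]), 'force': array([-0.75736953, -0.63554574,  0.30345756]), 'moment': array([0.05847555, 0.01925056, 0.01594823]), 'finger_gap': 0.09123838870841465}
```

```bash
python3 -c "
import cv2
for n in('side','top'):
    a=cv2.imread(f'pics/{n}0.png'); cv2.imwrite(f'pics/{n}0c.png',cv2.resize(a[90:360,170:530],None,fx=2.2,fy=2.2,interpolation=2))"
```

```text
(no output)
```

View pics/side0.png

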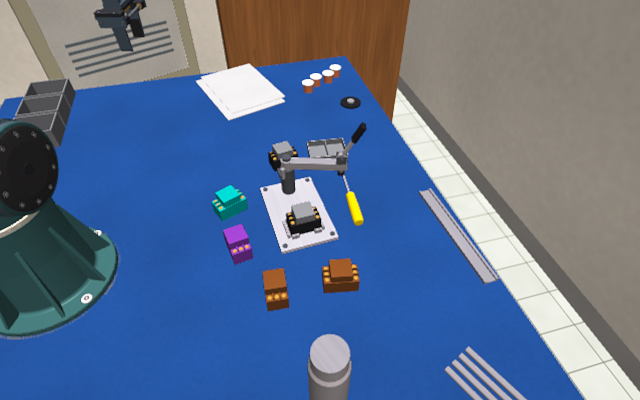

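View pics/top0.png

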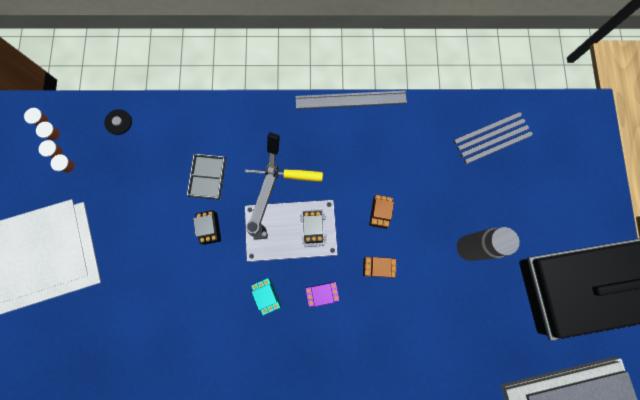

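```bash
python3 -c "
import cv2
a=cv2.imread('pics/side0.png'); cv2.imwrite('pics/side0c.png',cv2.resize(a[90:340,180:420],None,fx=2.4,fy=2.4,interpolation=2))
a=cv2.imread('pics/top0.png'); cv2.imwrite('pics/top0c.png',cv2.resize(a[100:320,180:420],None,fx=2.6,fy=2.6,interpolation=2))"
```

```text
(no output)
```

View pics/side0c.png

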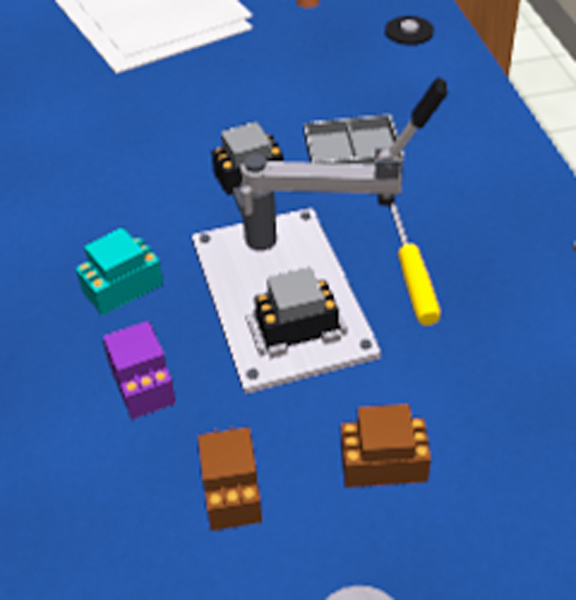

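View pics/top0c.png

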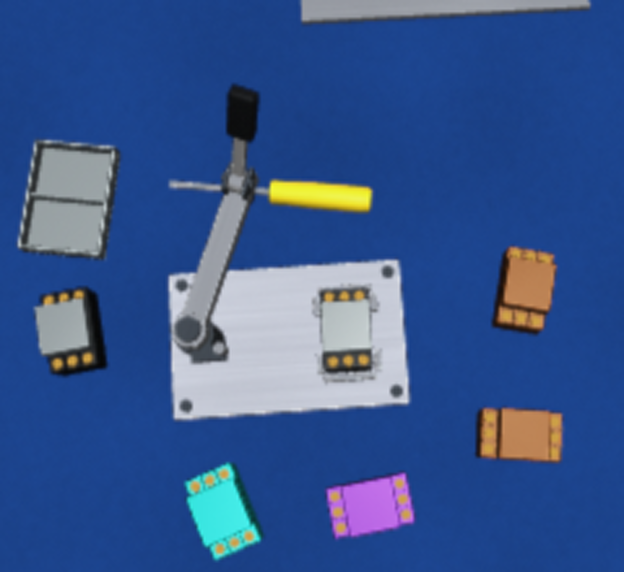

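The candidates for the contactor, in top-image pixels:
- Black and grey in the nest: (313,225). This is the one to clamp, because it sits in the nest on the plate.
- Black and grey, spare: (206,227).
- Turquoise: (265,296).
- Purple: (322,294).
- Brown: (382,210) and (380,267).

The strap runs from the post at (256,229) to the lever at (272,170). Its raised pad is at (273,143), and the screwdriver lies underneath. Next I'll measure the fixture's frame.

```bash
python3 - <<'E'
from h import *
c=dict(np.load('last_top.npz'))
s=dict(np.load('last_side.npz'))
def cloud(c):
    z=c['z_map'];v,u=np.mgrid[0:400,0:640];K=c['intrinsics'];E=np.linalg.inv(c['extrinsics'])
    p=np.stack([(u-K[0,2])/K[0,0]*z,-(v-K[1,2])/K[1,1]*z,-z,np.ones_like(z)],-1)@E.T
    return np.where(z[...,None]>0,p[...,:3],np.nan)
for n,cc in(('top',c),('side',s)):
    P=cloud(cc)
    reg=(P[...,0]>.44)&(P[...,0]<.86)&(P[...,1]>-.12)&(P[...,1]<.17)
    print(n)
    pl=reg&(P[...,2]>.008)&(P[...,2]<.016)
    # cap
    m=reg&(P[...,2]>.118)&(P[...,2]<.135)&(P[...,0]<.6);q=P[m];print('cap',len(q),q.mean(0).round(4),q.min(0).round(3),q.max(0).round(3))
    m=reg&(P[...,2]>.112)&(P[...,2]<.119);q=P[m][:,:2];print('strap top',len(q),q.mean(0).round(4)); 
    vx,vy,x0,y0=cv2.fitLine(q.astype(np.float32),2,0,.01,.01).ravel();print(vx,vy,x0,y0)
    m=reg&(P[...,2]>.066)&(P[...,2]<.077)&(P[...,1]<.02)&(P[...,0]<.65);q=P[m];print('cont top',len(q),q.mean(0).round(4),q.min(0).round(3),q.max(0).round(3))
    q=P[m][:,:2].astype(np.float32);print(cv2.minAreaRect(q))
    q=P[pl&(P[...,0]<.66)][:,:2].astype(np.float32);print('plate',cv2.minAreaRect(q),len(q))
    m=reg&(P[...,2]>.15);q=P[m];print('lever',len(q),q.min(0).round(3),q.max(0).round(3),q.mean(0).round(3))
E
```

```text
top
cap 77 [0.562  0.1188 0.1236] [0.552 0.109 0.118] [0.571 0.13  0.128]
strap top 538 [0.6199 0.0996]
0.9533304 -0.3019291 0.6199426 0.09957968
cont top 371 [ 0.5703 -0.0151  0.0709] [ 0.547 -0.037  0.067] [0.594 0.008 0.075]
((0.5707610845565796, -0.01491004228591919), (0.046130210161209106, 0.04481235519051552), 3.073206663131714)
plate ((0.543379545211792, 0.0401235893368721), (0.18786004185676575, 0.22496537864208221), 3.495025396347046) 3594
lever 287 [0.695 0.051 0.15 ] [0.741 0.08  0.226] [0.72  0.067 0.198]
side
cap 85 [0.5641 0.1143 0.1228] [0.546 0.099 0.118] [0.599 0.129 0.129]
strap top 372 [0.6211 0.0955]
0.95234454 -0.3050244 0.6210509 0.09554322
cont top 316 [ 0.5689 -0.0178  0.0724] [ 0.546 -0.04   0.066] [0.593 0.009 0.076]
((0.569822371006012, -0.015506399795413017), (0.04691176116466522, 0.0456913523375988), 4.573517799377441)
plate ((0.5396338701248169, 0.039349265396595), (0.19244122505187988, 0.22729770839214325), 3.553889274597168) 2477
lever 217 [0.694 0.051 0.15 ] [0.74  0.08  0.227] [0.718 0.062 0.196]
```

```bash
cat >> h.py <<'E'
from scipy.spatial.transform import Rotation as Ro
POST=np.array([0.563,0.1185]);PSI=np.radians(3.3)
def rad(q): # outward dir, opening-side normal
    a=PSI-np.pi/2+q; d=np.array([np.cos(a),np.sin(a)]); return d,np.array([-d[1],d[0]])
def pose():
    o=observe(); return np.array(o['tool_pos']),Ro.from_euler('xyz',o['eef_rot'],degrees=True),o
def row(p,R,P,yaw): # world target, rotation about world z in deg -> tool axes
    T=R.inv(); return (T.apply([0,0,yaw])).round(2),T.apply(np.array(P)-p).round(4)
E
python3 - <<'E'
from h import *
p,R,o=pose(); print(R.as_matrix().round(3)); 
d,n=rad(1.206); print(d,n)
z=R.as_matrix()[:,2]
print('jaw ang',np.degrees(np.arctan2(z[1],z[0])),'n ang',np.degrees(np.arctan2(n[1],n[0])))
P=POST+.07*d+.045*n
print(P,row(p,R,[*P,.214],0))
E
```

```text
[[ 0.    -0.954  0.299]
 [-0.     0.299  0.954]
 [-1.    -0.    -0.   ]]
[ 0.95318386 -0.30239135] [0.30239135 0.95318386]
jaw ang 72.59290904236825 n ang 72.39871009277728
[0.64333048 0.14022588] (array([0., 0., 0.]), array([-1.000e-04, -5.719e-01, -3.737e-01]))
```

step_arm:
  steps:
    - [[0,0,0],[0,-0.015,-0.01],255]
    - [[0,0,0],[0,-0.04,-0.026],255]
    - [[0,0,0],[0,-0.07,-0.046],255]
    - [[0,0,0],[0,-0.1,-0.066],255]
    - [[0,0,0],[0,-0.13,-0.085],255]
    - [[0,0,0],[0,-0.16,-0.105],255]
    - [[0,0,0],[0,-0.19,-0.125],255]
    - [[0,0,0],[0,-0.22,-0.144],255]
    - [[0,0,0],[0,-0.25,-0.164],255]
    - [[0,0,0],[0,-0.28,-0.183],255]
    - [[0,0,0],[0,-0.31,-0.203],255]
    - [[0,0,0],[0,-0.34,-0.222],255]
    - [[0,0,0],[0,-0.37,-0.242],255]
    - [[0,0,0],[0,-0.4,-0.262],255]
    - [[0,0,0],[0,-0.43,-0.281],255]
    - [[0,0,0],[0,-0.46,-0.301],255]
    - [[0,0,0],[0,-0.49,-0.32],255]
    - [[0,0,0],[0,-0.52,-0.34],255]
    - [[0,0,0],[0,-0.55,-0.36],255]
    - [[0,0,0],[0,-0.565,-0.369],255]

```text
time_s: 2.67
tool_pos: [0.6399, 0.1433, 0.2141]
eef_rot: [-98.8, 90.0, -26.3]
force: [1.0, -0.2, 0.6]
finger_gap: 0.0004
```

```bash
python3 - <<'E'
from h import *
p,R,o=pose(); print(R.as_matrix().round(3),p,o['joints'].round(1),o['time_s'],o['finger_gap'],o['force']); 
d,n=rad(1.206)
P=POST+.07*d+.045*n
print(row(p,R,[*P,.096],0))
c=snap('top','top1.png');s=snap('side','side1.png')
E
```

```text
[[ 0.001 -0.954  0.301]
 [-0.     0.301  0.954]
 [-1.    -0.001 -0.   ]] [0.63989251 0.14333945 0.21407418] [ 10.6  17.8 104.7  -0.   57.4 -61.9] 2.6667 0.0003593444547127752 [ 0.99931339 -0.23033136  0.56832722]
(array([0., 0., 0.]), array([ 0.1181, -0.0041, -0.0019]))
```

View pics/side1.png

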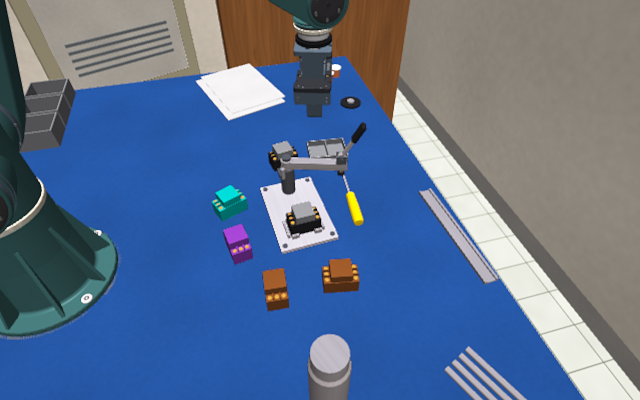

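View pics/top1.png

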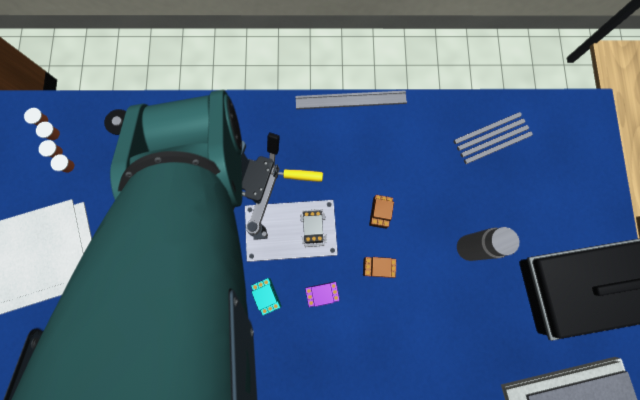

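The side view shows the shut finger above and beyond the strap, at about (315,115). The scene is undisturbed and the fingers are shut. Next I lower to strap height on its opening side.

step_arm:
  steps:
    - [[0,0,0],[0.015,-0.002,-0.001],255]
    - [[0,0,0],[0.035,-0.004,-0.002],255]
    - [[0,0,0],[0.055,-0.004,-0.002],255]
    - [[0,0,0],[0.075,-0.004,-0.002],255]
    - [[0,0,0],[0.095,-0.004,-0.002],255]
    - [[0,0,0],[0.11,-0.004,-0.002],255]
    - [[0,0,0],[0.117,-0.004,-0.002],255]
    - [[0,0,0],[0.117,-0.004,-0.002],255]

```text
time_s: 3.43
tool_pos: [0.64, 0.1441, 0.095]
eef_rot: [117.3, 89.8, -170.0]
force: [0.2, -0.2, -1.0]
finger_gap: 0.0006
```

```bash
python3 - <<'E'
from h import *
p,R,o=pose(); print(p,o['time_s'],o['force']); 
s=snap('side','side2.png')
I=s['image'][80:280,220:460];cv2.imwrite('pics/side2c.png',cv2.resize(I[...,::-1],None,fx=3,fy=3))
q0=1.206
off=.0245
# approach then sweep
for q in list(np.arange(1.2,-.01,-.1)):
    d,n=rad(q);P=POST+.07*d+off*n
    print(round(q,2),row(p,R,[*P,.096],np.degrees(q-q0)))
E
```

```text
[0.63995655 0.14411349 0.09503885] 3.4333 [ 0.2290107  -0.18200965 -1.03174789]
1.2 (array([ 0.34, -0.  ,  0.  ]), array([-0.0009, -0.0044, -0.0236]))
1.1 (array([ 6.07, -0.01,  0.01]), array([-0.0009, -0.0065, -0.0308]))
1.0 (array([ 1.18e+01, -3.00e-02,  1.00e-02]), array([-0.0009, -0.0078, -0.0381]))
0.9 (array([17.53, -0.04,  0.02]), array([-0.0009, -0.0083, -0.0454]))
0.8 (array([23.26, -0.06,  0.03]), array([-0.0009, -0.0082, -0.0529]))
0.7 (array([28.99, -0.07,  0.04]), array([-0.0009, -0.0072, -0.0602]))
0.6 (array([34.72, -0.08,  0.04]), array([-0.0009, -0.0056, -0.0674]))
0.5 (array([40.45, -0.1 ,  0.05]), array([-0.0009, -0.0032, -0.0745]))
0.4 (array([46.18, -0.11,  0.06]), array([-0.0009, -0.0002, -0.0812]))
0.3 (array([51.91, -0.13,  0.07]), array([-0.0008,  0.0035, -0.0877]))
0.2 (array([57.64, -0.14,  0.07]), array([-0.0008,  0.0078, -0.0937]))
0.1 (array([63.37, -0.15,  0.08]), array([-0.0008,  0.0127, -0.0992]))
-0.0 (array([69.1 , -0.17,  0.09]), array([-0.0008,  0.0182, -0.1043]))
```

View pics/side2c.png

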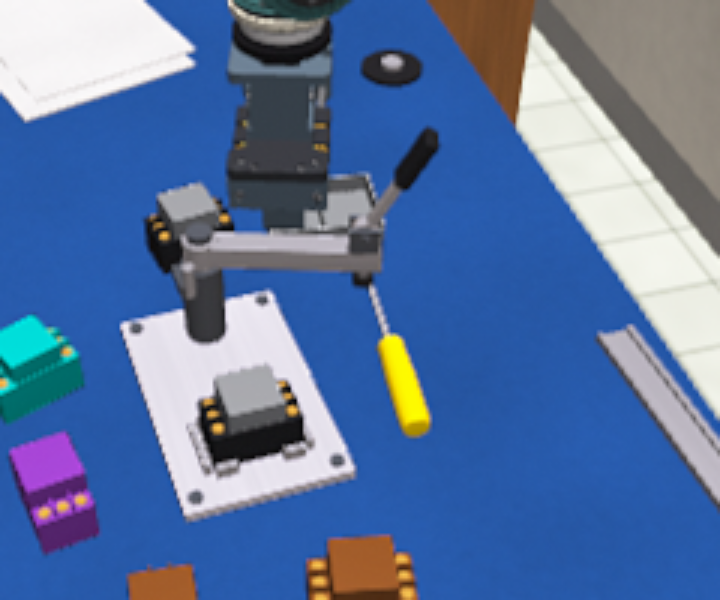

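The finger is down behind the strap at mid-length, around (290,215) in the crop. The contactor, the spare and the tray are untouched. Now I sweep the strap, turning the tool with it.

step_arm:
  steps:
    - [[0,0,0],[0,-0.002,-0.01],255]
    - [[0,0,0],[0,-0.003,-0.017],255]
    - [[0.3,0,0],[0,-0.0044,-0.0236],255]
    - [[3,0,0],[0,-0.0055,-0.027],255]
    - [[6,0,0],[0,-0.0065,-0.031],255]
    - [[9,0,0],[0,-0.0072,-0.0345],255]
    - [[12,0,0],[0,-0.0078,-0.038],255]
    - [[15,0,0],[0,-0.0081,-0.042],255]
    - [[17.5,0,0],[0,-0.0083,-0.0454],255]
    - [[20.5,0,0],[0,-0.0083,-0.049],255]
    - [[23.3,0,0],[0,-0.0082,-0.053],255]
    - [[26,0,0],[0,-0.0077,-0.0565],255]
    - [[29,0,0],[0,-0.0072,-0.06],255]
    - [[32,0,0],[0,-0.0064,-0.064],255]
    - [[34.7,0,0],[0,-0.0056,-0.0675],255]
    - [[34.7,0,0],[0,-0.0056,-0.0675],255]

```text
time_s: 4.82
tool_pos: [0.6265, 0.0766, 0.0976]
eef_rot: [-35.9, 90.0, 1.8]
force: [0.9, -0.9, -0.3]
finger_gap: 0.0002
```

```bash
python3 - <<'E'
from h import *
p,R,o=pose(); print(p,o['time_s'],o['force'],o['joints'].round(1)); 
s=snap('side','side3.png')
I=s['image'][80:280,220:460];cv2.imwrite('pics/side3c.png',cv2.resize(I[...,::-1],None,fx=3,fy=3))
z=R.as_matrix()[:,2]; jaw=np.degrees(np.arctan2(z[1],z[0]));print(jaw-3.3)
for q in list(np.arange(.5,-.11,-.1)):
    d,n=rad(q);P=POST+.07*d+.0245*n
    print(round(q,2),row(p,R,[*P,.095],np.degrees(q)-(jaw-3.3)))
E
```

```text
[0.62651968 0.07658974 0.09760735] 4.8167 [ 0.86698468 -0.92466067 -0.29656018] [  4.9  24.5 110.   -0.   45.5 -32.8]
34.40056889062413
0.5 (array([ 5.75,  0.  , -0.  ]), array([ 0.0026, -0.0001, -0.0073]))
0.4 (array([ 1.148e+01,  1.000e-02, -1.000e-02]), array([ 0.0026, -0.0015, -0.0146]))
0.3 (array([ 1.721e+01,  1.000e-02, -1.000e-02]), array([ 0.0026, -0.0021, -0.0219]))
0.2 (array([ 2.294e+01,  1.000e-02, -1.000e-02]), array([ 0.0026, -0.002 , -0.0294]))
0.1 (array([ 2.867e+01,  1.000e-02, -2.000e-02]), array([ 0.0026, -0.0012, -0.0367]))
0.0 (array([ 3.44e+01,  2.00e-02, -2.00e-02]), array([ 0.0026,  0.0004, -0.044 ]))
-0.1 (array([ 4.013e+01,  2.000e-02, -3.000e-02]), array([ 0.0026,  0.0027, -0.051 ]))
```

View pics/side3c.png

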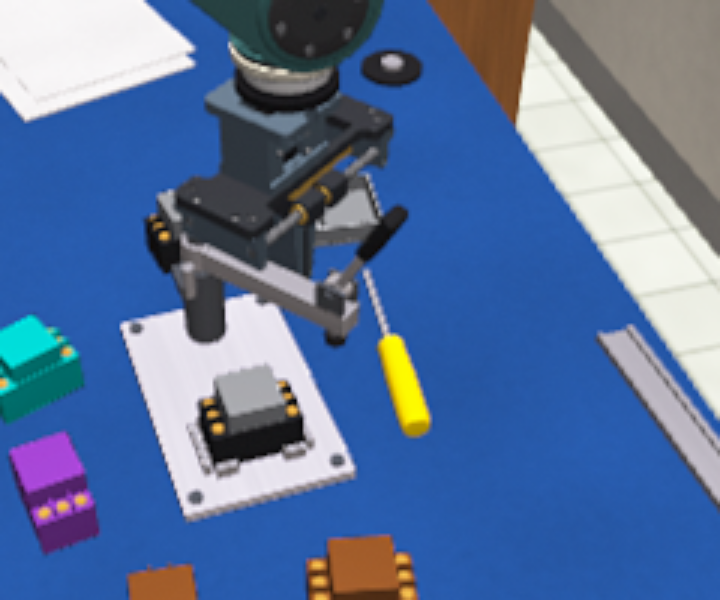

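The strap is following the finger and is now at about 35° short of its stop. The lever is still raised and the gripper body is clear of it. I continue to just before the stop.

step_arm:
  steps:
    - [[3,0,0],[0.001,0,-0.0036],255]
    - [[5.7,0,0],[0.001,-0.0001,-0.0073],255]
    - [[8.6,0,0],[0.001,-0.001,-0.011],255]
    - [[11.5,0,0],[0.001,-0.0015,-0.0146],255]
    - [[14.4,0,0],[0.001,-0.0018,-0.0182],255]
    - [[17.2,0,0],[0.001,-0.0021,-0.022],255]
    - [[20,0,0],[0.001,-0.002,-0.0256],255]
    - [[23,0,0],[0.001,-0.002,-0.0294],255]
    - [[25.8,0,0],[0.001,-0.0016,-0.033],255]
    - [[28.7,0,0],[0.001,-0.0012,-0.0367],255]
    - [[31.5,0,0],[0.001,-0.0004,-0.04],255]
    - [[31.5,0,0],[0.001,-0.0004,-0.04],255]

```text
time_s: 5.87
tool_pos: [0.5951, 0.0524, 0.0963]
eef_rot: [-9.2, 90.0, -2.9]
force: [0.0, -0.1, -0.7]
finger_gap: 0.0002
```

step_arm:
  steps:
    - [[1.5,0,0],[0,0,-0.0015],255]
    - [[3,0,0],[0,0,-0.003],255]
    - [[3,0,0],[0,0,-0.0045],255]
    - [[3,0,0],[0,0,-0.0045],255]

```text
time_s: 6.2
tool_pos: [0.5909, 0.0522, 0.0962]
eef_rot: [-7.5, 90.0, -4.0]
force: [2.0, -0.2, -0.2]
finger_gap: 0.0004
```

```bash
cat > chk.py <<'E'
from h import *
import sys
k=sys.argv[1]
p,R,o=pose(); print(p,o['time_s'],o['force'].round(1),o['joints'].round(1)); 
s=snap('side',f'side{k}.png');t=snap('top',f'top{k}.png')
I=s['image'][80:280,220:460];cv2.imwrite(f'pics/side{k}c.png',cv2.resize(I[...,::-1],None,fx=3,fy=3))
z=R.as_matrix()[:,2]; jaw=np.degrees(np.arctan2(z[1],z[0]));print('jaw',jaw-3.3)
r=p[:2]-POST; n=z[:2]; print('tcp r,off',-r[0]*-0+0, rad(0)[0]@r, rad(0)[1]@r)
for cn in('side','top'):
  for tg in('lever_pad','strap_mid','press_foot'):
    for d in place_of(cn,tg)[:2]:
      c=s if cn=='side' else t
      x=w(c,*np.clip(d['pixel'],0,399 if 0 else 639)); rr=x[:2]-POST
      print(cn,tg,round(d['p'],2),np.round(d['pixel']),x.round(3),'r,n',(rad(0)[0]@rr).round(4),(rad(0)[1]@rr).round(4))
E
python3 chk.py 4
```

```text
[0.59088002 0.05219905 0.09617957] 6.2 [ 2.  -0.2 -0.2] [  2.8  21.8 114.4  -0.   43.8  -0.7]
jaw 0.2442954195614142
tcp r,off 0.0 0.0677958945554906 0.024017240645578468
side lever_pad 0.48 [308. 178.] [ 0.574 -0.062  0.209] r,n 0.1813 0.001
side strap_mid 0.85 [293. 179.] [0.563 0.042 0.116] r,n 0.0764 -0.0042
side press_foot 0.61 [303. 208.] [ 0.571 -0.021  0.081] r,n 0.1398 -0.0005
top lever_pad 0.7 [330. 215.] [ 0.571 -0.052  0.211] r,n 0.171 -0.0013
```

View pics/side4c.png

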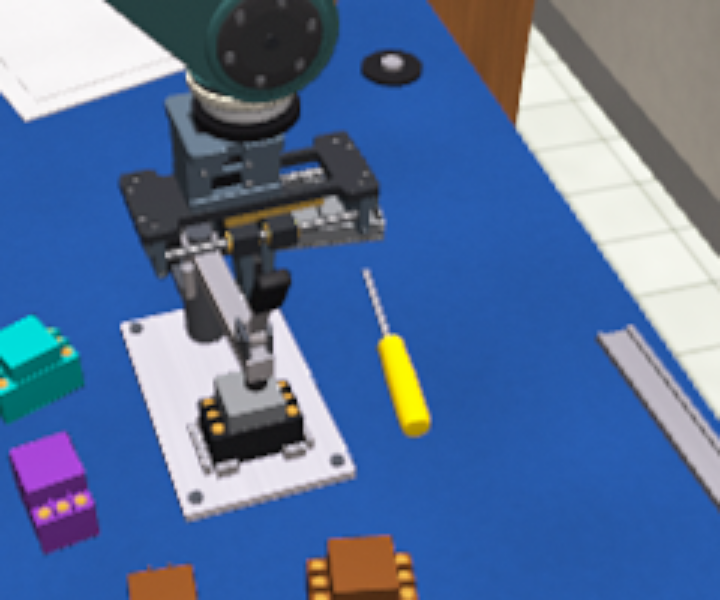

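The strap is now over the contactor with the lever still up. A force of 2 N is no more than friction, so I push on gently to feel the stop.

step_arm:
  steps:
    - [[0,0,0],[0,0,-0.001],255]
    - [[0,0,0],[0,0,-0.0015],255]
    - [[0,0,0],[0,0,-0.0015],255]

```text
time_s: 6.85
tool_pos: [0.5891, 0.0522, 0.0959]
eef_rot: [-168.4, 90.0, -165.0]
force: [1.7, -1.1, 0.7]
finger_gap: 0.0005
```

step_arm:
  steps:
    - [[0,0,0],[0,0,-0.001],255]
    - [[0,0,0],[0,0,-0.0015],255]
    - [[0,0,0],[0,0,-0.0015],255]

```text
time_s: 7.1
tool_pos: [0.5876, 0.0521, 0.0959]
eef_rot: [-178.4, 90.0, -175.0]
force: [0.9, -1.3, -0.1]
finger_gap: 0.0003
```

step_arm:
  steps:
    - [[0,0,0],[0,0,-0.001],255]
    - [[0,0,0],[0,0,-0.002],255]
    - [[0,0,0],[0,0,-0.002],255]

```text
time_s: 7.35
tool_pos: [0.5873, 0.0521, 0.0963]
eef_rot: [0.9, 89.8, 4.3]
force: [12.3, 0.1, -7.3]
finger_gap: 0.0007
```

```bash
python3 chk.py 5; python3 - <<'E'
from h import *
c=dict(np.load('last_side.npz'))
z=c['z_map'];v,u=np.mgrid[0:400,0:640];K=c['intrinsics'];E=np.linalg.inv(c['extrinsics'])
p=np.stack([(u-K[0,2])/K[0,0]*z,-(v-K[1,2])/K[1,1]*z,-z,np.ones_like(z)],-1)@E.T
P=p[...,:3]
m=(P[...,2]>.111)&(P[...,2]<.12)&(P[...,1]>-.03)&(P[...,1]<.1)&(abs(P[...,0]-.565)<.04)
q=P[m];print(len(q))
for a in np.arange(-.03,.1,.015):
    k=q[(q[:,1]>a)&(q[:,1]<a+.015)]
    if len(k): print(round(a+.0075,4),len(k),k[:,0].mean().round(4),k[:,0].min().round(4),k[:,0].max().round(4))
E
```

```text
[0.58732255 0.052062   0.09627978] 7.35 [12.3  0.1 -7.3] [  2.8  21.5 114.9   0.   43.4  -0.6]
jaw 0.08545901796854816
tcp r,off 0.0 0.06772793290326833 0.02045777951984594
side lever_pad 0.76 [304. 175.] [ 0.566 -0.066  0.221] r,n 0.1842 -0.0077
side strap_mid 0.65 [294. 180.] [0.565 0.04  0.117] r,n 0.0783 -0.002
side press_foot 0.45 [303. 207.] [ 0.568 -0.025  0.088] r,n 0.1433 -0.0031
top lever_pad 0.56 [330. 217.] [ 0.567 -0.052  0.212] r,n 0.17 -0.0061
top strap_mid 0.18 [332. 219.] [ 0.563 -0.056  0.214] r,n 0.1738 -0.0103
top press_foot 0.16 [472. 246.] [ 0.514 -0.377  0.099] r,n 0.4915 -0.0775
283
-0.0225 41 0.5698 0.5583 0.5806
-0.0075 5 0.5579 0.5571 0.5587
0.0075 8 0.5584 0.5569 0.5603
0.0225 35 0.5642 0.5556 0.573
0.0375 40 0.5644 0.5551 0.5767
0.0525 43 0.5653 0.5543 0.576
0.0675 44 0.5639 0.5534 0.575
0.0825 39 0.5619 0.5524 0.5739
0.0975 28 0.5601 0.5448 0.574
```

View pics/side5c.png

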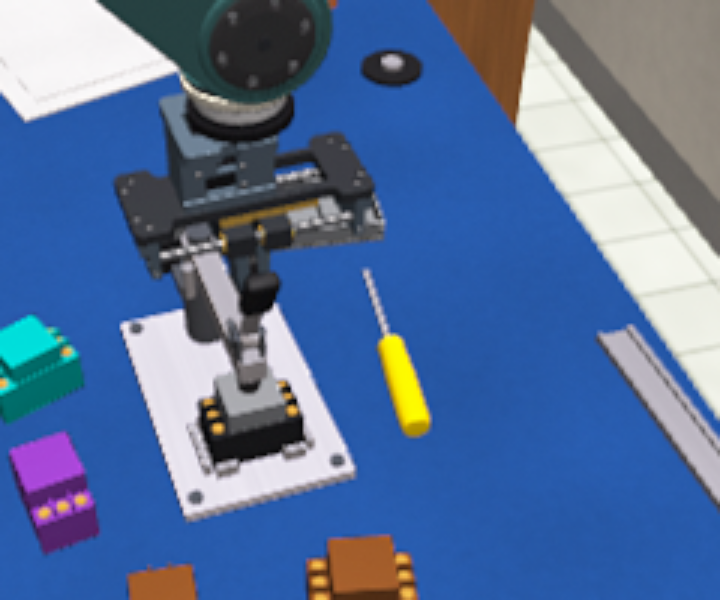

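There is 12 N at the stop, and the strap edges slope at about 3.1°, which matches the fixture's yaw, so the strap is fully over. I back off the finger and rise.

step_arm:
  steps:
    - [[0,0,0],[0,0,0.006],255]
    - [[0,0,0],[0,0,0.015],255]
    - [[0,0,0],[0,0,0.02],255]
    - [[0,0,0],[-0.03,0,0.02],255]
    - [[0,0,0],[-0.06,0,0.02],255]
    - [[0,0,0],[-0.09,0,0.02],255]
    - [[0,0,0],[-0.12,0,0.02],255]
    - [[0,0,0],[-0.14,0,0.02],255]
    - [[0,0,0],[-0.15,0,0.02],255]
    - [[0,0,0],[-0.15,0,0.02],255]

```text
time_s: 8.58
tool_pos: [0.6069, 0.0533, 0.248]
eef_rot: [0.5, 89.8, 3.9]
force: [1.3, -0.1, 0.0]
finger_gap: 0.0005
```

```bash
python3 - <<'E'
from h import *
p,R,o=pose(); print(p,o['time_s'],o['force'].round(1)); print(R.as_matrix().round(3))
s=snap('side','side6.png');I=s['image'][80:280,220:460];cv2.imwrite('pics/side6c.png',cv2.resize(I[...,::-1],None,fx=3,fy=3))
for c in (s,):
    z=c['z_map'];v,u=np.mgrid[0:400,0:640];K=c['intrinsics'];E=np.linalg.inv(c['extrinsics'])
    P=(np.stack([(u-K[0,2])/K[0,0]*z,-(v-K[1,2])/K[1,1]*z,-z,np.ones_like(z)],-1)@E.T)[...,:3]
    m=(abs(P[...,0]-.57)<.02)&(P[...,1]<0)&(P[...,1]>-.12)&(P[...,2]>.14)&(P[...,2]<.24)
    q=P[m]; print(len(q))
    for a in np.arange(.14,.24,.01):
        k=q[(q[:,2]>a)&(q[:,2]<a+.01)]
        if len(k): print(round(a+.005,3),len(k),'x',k[:,0].min().round(4),k[:,0].max().round(4),'y',k[:,1].min().round(4),k[:,1].max().round(4),k[:,1].mean().round(4))
d,n=rad(0)
# strap line
base=np.array([.5647,.06]); r0=(base-POST)@d
for e in [1.25,1.15,1.05,.95,.8,.6,.4,.2,0,-.05]:
    r=.135+.082*np.cos(e)-.0065*np.sin(e)-.016; h=.13+.082*np.sin(e)+.0065*np.cos(e)
    P=base+(r-r0)*d; print(e,round(r,4),np.round([*P,h],4),row(p,R,[*P,h],0)[1])
E
```

```text
[0.60687043 0.05326886 0.24798021] 8.5833 [ 1.3 -0.1  0. ]
[[ 0.003 -0.059  0.998]
 [ 0.     0.998  0.059]
 [-1.     0.     0.003]]
204
0.145 14 x 0.5632 0.5788 y -0.029 -0.0147 -0.0243
0.155 12 x 0.5647 0.5741 y -0.0342 -0.0236 -0.0308
0.165 10 x 0.5647 0.5756 y -0.0382 -0.0321 -0.036
0.175 6 x 0.5659 0.5745 y -0.0427 -0.0402 -0.0411
0.185 21 x 0.5591 0.5813 y -0.053 -0.0432 -0.0496
0.195 25 x 0.559 0.5822 y -0.0583 -0.0408 -0.0543
0.205 27 x 0.5598 0.5814 y -0.0634 -0.0518 -0.0596
0.215 29 x 0.5602 0.5822 y -0.0686 -0.0611 -0.0658
0.225 60 x 0.5605 0.5829 y -0.0691 -0.0576 -0.0636
1.25 0.1387 [ 0.5693 -0.0201  0.2099] [ 0.038  -0.071  -0.0419]
1.15 0.1466 [ 0.5698 -0.0279  0.2075] [ 0.0403 -0.0788 -0.042 ]
1.05 0.1542 [ 0.5702 -0.0355  0.2044] [ 0.0435 -0.0864 -0.042 ]
0.95 0.1614 [ 0.5706 -0.0427  0.2005] [ 0.0474 -0.0937 -0.042 ]
0.8 0.1715 [ 0.5712 -0.0528  0.1934] [ 0.0545 -0.1037 -0.0421]
0.6 0.183 [ 0.5719 -0.0643  0.1817] [ 0.0662 -0.1153 -0.0421]
0.4 0.192 [ 0.5724 -0.0733  0.1679] [ 0.0799 -0.1243 -0.0422]
0.2 0.1981 [ 0.5727 -0.0793  0.1527] [ 0.0952 -0.1304 -0.0422]
0 0.201 [ 0.5729 -0.0823  0.1365] [ 0.1113 -0.1333 -0.0423]
-0.05 0.2012 [ 0.5729 -0.0825  0.1324] [ 0.1155 -0.1335 -0.0423]
```

View pics/side6c.png

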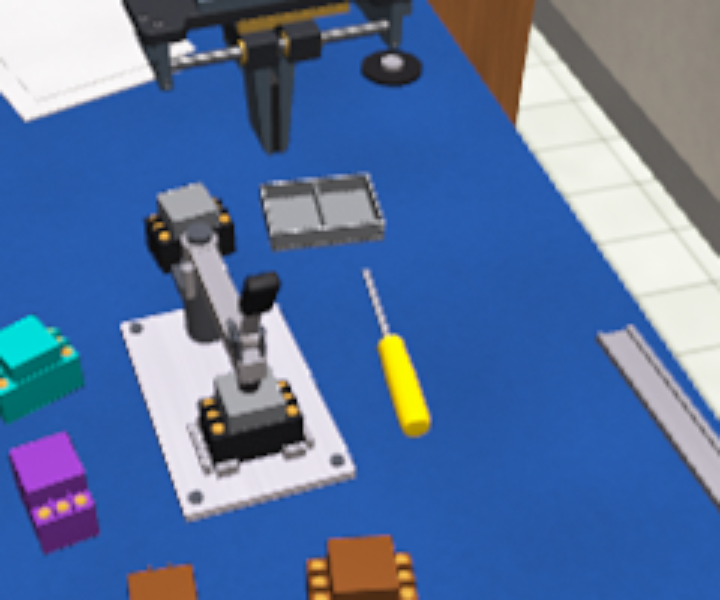

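The finger is clear, and the strap stays over the contactor with the foot above it. The pad is at crop (260,290), and its outer face gives an elevation of about 1.08 rad. I bring the finger to the pad's inner side.

step_arm:
  steps:
    - [[0,0,0],[0,-0.015,-0.02],255]
    - [[0,0,0],[0,-0.03,-0.038],255]
    - [[0,0,0],[0.01,-0.045,-0.042],255]
    - [[0,0,0],[0.03,-0.055,-0.042],255]
    - [[0,0,0],[0.04,-0.06,-0.042],255]
    - [[0,0,0],[0.04,-0.068,-0.042],255]
    - [[0,0,0],[0.04,-0.073,-0.042],255]
    - [[0,0,0],[0.04,-0.073,-0.042],255]

```text
time_s: 9.3
tool_pos: [0.5685, -0.0228, 0.206]
eef_rot: [-177.1, 90.0, -173.7]
force: [0.6, -0.4, 0.6]
finger_gap: 0.0004
```

```bash
python3 - <<'E'
from h import *
p,R,o=pose(); print(p,o['time_s'],o['force'].round(1))
s=snap('side','side7.png');I=s['image'][80:280,220:460];cv2.imwrite('pics/side7c.png',cv2.resize(I[...,::-1],None,fx=3,fy=3))
d,n=rad(0)
base=np.array([.5647,.06]); r0=(base-POST)@d
for e in [1.25,1.15,1.1,1.05,1,.95,.9,.8,.7,.6,.5,.4,.3,.2,.1,0,-.05]:
    r=.135+.082*np.cos(e)-.0065*np.sin(e)-.016; h=.13+.082*np.sin(e)+.0065*np.cos(e)
    P=base+(r-r0)*d; print(e,row(p,R,[*P,h],0)[1])
E
```

```text
[ 0.56845639 -0.02276411  0.20598716] 9.3 [ 0.6 -0.4  0.6]
1.25 [-0.0039  0.0027  0.001 ]
1.15 [-0.0015 -0.0052  0.001 ]
1.1 [-0.     -0.0091  0.001 ]
1.05 [ 0.0016 -0.0128  0.001 ]
1 [ 0.0035 -0.0165  0.001 ]
0.95 [ 0.0055 -0.0201  0.001 ]
0.9 [ 0.0077 -0.0235  0.001 ]
0.8 [ 0.0126 -0.0301  0.001 ]
0.7 [ 0.0182 -0.0362  0.001 ]
0.6 [ 0.0243 -0.0417  0.001 ]
0.5 [ 0.031  -0.0465  0.001 ]
0.4 [ 0.0381 -0.0507  0.001 ]
0.3 [ 0.0455 -0.0541  0.001 ]
0.2 [ 0.0533 -0.0567  0.001 ]
0.1 [ 0.0613 -0.0586  0.001 ]
0 [ 0.0695 -0.0597  0.001 ]
-0.05 [ 0.0736 -0.0599  0.001 ]
```

View pics/side7c.png

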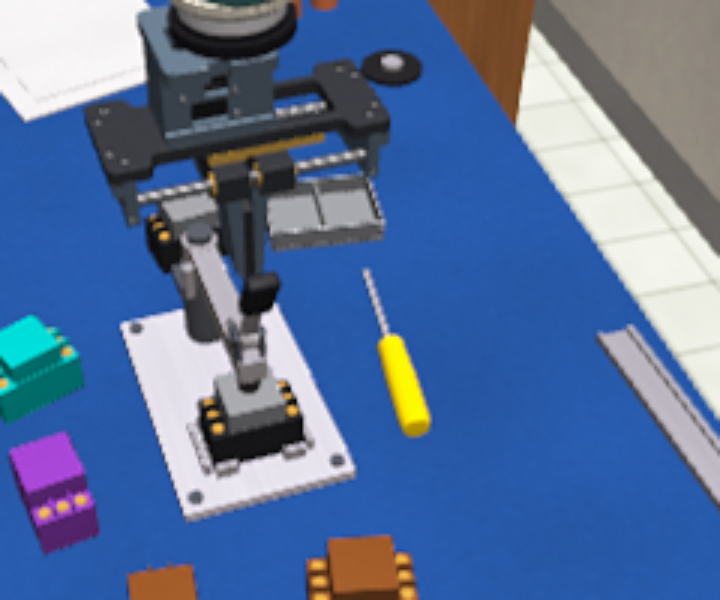

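The finger stands right behind the pad in the lever's plane. Now I push the lever along its arc.

step_arm:
  steps:
    - [[0,0,0],[-0.001,-0.005,0.001],255]
    - [[0,0,0],[0,-0.009,0.001],255]
    - [[0,0,0],[0.0016,-0.013,0.001],255]
    - [[0,0,0],[0.0035,-0.0165,0.001],255]
    - [[0,0,0],[0.0055,-0.02,0.001],255]
    - [[0,0,0],[0.0077,-0.0235,0.001],255]
    - [[0,0,0],[0.01,-0.027,0.001],255]
    - [[0,0,0],[0.0126,-0.03,0.001],255]
    - [[0,0,0],[0.0154,-0.033,0.001],255]
    - [[0,0,0],[0.018,-0.036,0.001],255]
    - [[0,0,0],[0.018,-0.036,0.001],255]

```text
time_s: 10.27
tool_pos: [0.571, -0.0586, 0.1873]
eef_rot: [179.7, 90.0, -176.9]
force: [0.7, 1.3, 1.6]
finger_gap: 0.0004
```

```bash
python3 - <<'E'
from h import *
p,R,o=pose(); print(p,o['time_s'],o['force'].round(1))
s=snap('side','side8.png');I=s['image'][80:280,220:460];cv2.imwrite('pics/side8c.png',cv2.resize(I[...,::-1],None,fx=3,fy=3))
d,n=rad(0)
base=np.array([.5647,.06]); r0=(base-POST)@d
for e in [.7,.6,.5,.4,.3,.2,.1,0,-.05]:
    r=.135+.082*np.cos(e)-.0065*np.sin(e)-.016; h=.13+.082*np.sin(e)+.0065*np.cos(e)
    P=base+(r-r0)*d; print(e,row(p,R,[*P,h],0)[1])
E
```

```text
[ 0.5709517  -0.05857178  0.18728172] 10.2667 [0.7 1.3 1.6]
0.7 [-0.0005 -0.0003  0.0006]
0.6 [ 0.0056 -0.0058  0.0006]
0.5 [ 0.0123 -0.0106  0.0006]
0.4 [ 0.0194 -0.0148  0.0006]
0.3 [ 0.0268 -0.0182  0.0006]
0.2 [ 0.0346 -0.0208  0.0006]
0.1 [ 0.0426 -0.0227  0.0006]
0 [ 0.0508 -0.0238  0.0006]
-0.05 [ 0.0549 -0.024   0.0006]
```

View pics/side8c.png

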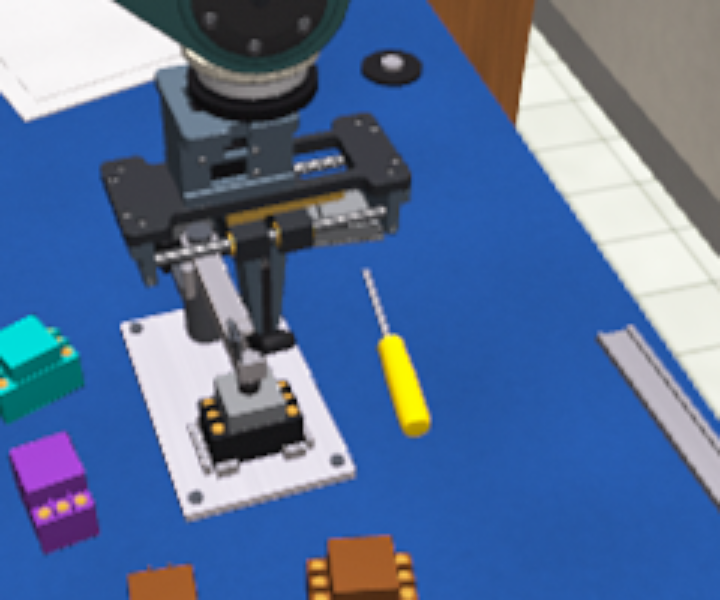

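The lever is following, at about 0.7 rad, and the strap is still on its stop. I continue down.

step_arm:
  steps:
    - [[0,0,0],[0.0028,-0.003,0],255]
    - [[0,0,0],[0.0056,-0.0058,0],255]
    - [[0,0,0],[0.009,-0.0083,0],255]
    - [[0,0,0],[0.0123,-0.0106,0],255]
    - [[0,0,0],[0.016,-0.0128,0],255]
    - [[0,0,0],[0.0194,-0.0148,0],255]
    - [[0,0,0],[0.023,-0.0166,0],255]
    - [[0,0,0],[0.0268,-0.0182,0],255]
    - [[0,0,0],[0.031,-0.0196,0],255]
    - [[0,0,0],[0.0346,-0.0208,0],255]
    - [[0,0,0],[0.0386,-0.0218,0],255]
    - [[0,0,0],[0.0426,-0.0227,0],255]
    - [[0,0,0],[0.046,-0.023,0],255]
    - [[0,0,0],[0.046,-0.023,0],255]

```text
time_s: 11.48
tool_pos: [0.5725, -0.0813, 0.1413]
eef_rot: [-130.5, 90.0, -127.1]
force: [-0.1, 0.8, 0.3]
finger_gap: 0.0007
```

step_arm:
  steps:
    - [[0,0,0],[0.001,0,0],255]
    - [[0,0,0],[0.002,0,0],255]
    - [[0,0,0],[0.002,0,0],255]

```text
time_s: 11.73
tool_pos: [0.5727, -0.0812, 0.14]
eef_rot: [-45.2, 90.0, -41.8]
force: [-0.3, -1.5, 2.7]
finger_gap: 0.0009
```

step_arm:
  steps:
    - [[0,0,0],[0.001,0,0],255]
    - [[0,0,0],[0.002,0,0],255]
    - [[0,0,0],[0.002,0,0],255]

```text
time_s: 11.98
tool_pos: [0.5728, -0.0811, 0.138]
eef_rot: [-29.4, 90.0, -26.0]
force: [0.5, -1.9, 2.4]
finger_gap: 0.0006
```

step_arm:
  steps:
    - [[0,0,0],[0.001,0,0],255]
    - [[0,0,0],[0.002,0,0],255]
    - [[0,0,0],[0.002,0,0],255]

```text
time_s: 12.23
tool_pos: [0.5732, -0.0811, 0.1365]
eef_rot: [-14.3, 89.9, -10.9]
force: [-2.1, -2.9, 9.7]
finger_gap: 0.0007
```

step_arm:
  steps:
    - [[0,0,0],[0.001,0,0],255]
    - [[0,0,0],[0.0015,0,0],255]
    - [[0,0,0],[0.0015,0,0],255]

```text
time_s: 12.48
tool_pos: [0.5742, -0.0812, 0.1363]
eef_rot: [-9.6, 89.8, -6.2]
force: [-2.5, -0.6, 22.9]
finger_gap: 0.0005
```

The force has risen to 23 N with the tip at 136.3 mm, where the end stop should be (136.5 mm). I hold briefly, then rise.

step_arm:
  steps:
    - [[0,0,0],[0,0,0],255]
    - [[0,0,0],[0,0,0],255]
    - [[0,0,0],[-0.005,0,0],255]
    - [[0,0,0],[-0.02,0,0],255]
    - [[0,0,0],[-0.045,0,0],255]
    - [[0,0,0],[-0.075,0,0],255]
    - [[0,0,0],[-0.1,0.02,0],255]
    - [[0,0,0],[-0.13,0.05,0],255]
    - [[0,0,0],[-0.15,0.08,0],255]
    - [[0,0,0],[-0.15,0.11,0],255]
    - [[0,0,0],[-0.15,0.14,0],255]
    - [[0,0,0],[-0.15,0.17,0],255]
    - [[0,0,0],[-0.15,0.2,0],255]
    - [[0,0,0],[-0.15,0.23,0],255]
    - [[0,0,0],[-0.15,0.25,0],255]
    - [[0,0,0],[-0.15,0.25,0],255]

```text
time_s: 13.82
tool_pos: [0.5571, 0.1716, 0.284]
eef_rot: [135.6, 89.9, 139.1]
force: [1.1, -0.6, -0.2]
finger_gap: 0.0005
```

```bash
python3 chk.py 9; python3 - <<'E'
from h import *
t=dict(np.load('last_top.npz'));s=dict(np.load('last_side.npz'))
I=t['image'][100:320,180:420];cv2.imwrite('pics/top9c.png',cv2.resize(I[...,::-1],None,fx=2.6,fy=2.6))
for c in (s,t):
    z=c['z_map'];v,u=np.mgrid[0:400,0:640];K=c['intrinsics'];E=np.linalg.inv(c['extrinsics'])
    P=(np.stack([(u-K[0,2])/K[0,0]*z,-(v-K[1,2])/K[1,1]*z,-z,np.ones_like(z)],-1)@E.T)[...,:3]
    m=(abs(P[...,0]-.57)<.02)&(P[...,1]<-.03)&(P[...,1]>-.14)&(P[...,2]>.11)&(P[...,2]<.24)
    q=P[m];print(len(q))
    for a in np.arange(-.14,-.02,.015):
        k=q[(q[:,1]>a)&(q[:,1]<a+.015)]
        if len(k): print(round(a+.0075,4),len(k),'x',k[:,0].min().round(4),k[:,0].max().round(4),'z',np.median(k[:,2]).round(4),k[:,2].max().round(4))
E
```

```text
[0.55709794 0.17163117 0.28401277] 13.8167 [ 1.1 -0.6 -0.2] [1.480e+01 6.700e+00 1.105e+02 1.000e-01 6.290e+01 1.130e+01]
jaw 0.2334577674198579
tcp r,off 0.0 -0.05338281736160356 -0.002833831496525597
side lever_pad 0.66 [314. 216.] [ 0.575 -0.103  0.138] r,n 0.2221 -0.0013
side strap_mid 0.96 [292. 180.] [0.56  0.038 0.118] r,n 0.0805 -0.0077
side strap_mid 0.26 [289. 197.] [0.558 0.09  0.013] r,n 0.0279 -0.0067
side press_foot 0.58 [302. 209.] [ 0.567 -0.025  0.083] r,n 0.1435 -0.0044
top lever_pad 0.78 [350. 223.] [ 0.565 -0.098  0.131] r,n 0.2161 -0.0103
top strap_mid 0.56 [285. 229.] [0.555 0.046 0.112] r,n 0.0722 -0.012
322
-0.1175 79 x 0.5644 0.5884 z 0.1349 0.1387
-0.1025 67 x 0.5632 0.5865 z 0.1371 0.1406
-0.0875 62 x 0.5627 0.5869 z 0.137 0.139
-0.0725 39 x 0.5622 0.5862 z 0.1366 0.1401
-0.0575 33 x 0.5668 0.579 z 0.1347 0.1362
-0.0425 25 x 0.5661 0.5765 z 0.1351 0.1372
-0.0275 17 x 0.5614 0.5758 z 0.134 0.1362
341
-0.1175 48 x 0.5656 0.5873 z 0.135 0.1382
-0.1025 77 x 0.5652 0.5878 z 0.1351 0.1377
-0.0875 79 x 0.5635 0.5878 z 0.1352 0.1392
-0.0725 57 x 0.5632 0.5854 z 0.1341 0.1375
-0.0575 36 x 0.5681 0.5792 z 0.1331 0.1358
-0.0425 34 x 0.568 0.5773 z 0.1327 0.1368
-0.0275 10 x 0.5674 0.5772 z 0.1325 0.1384
```

View pics/side9c.png

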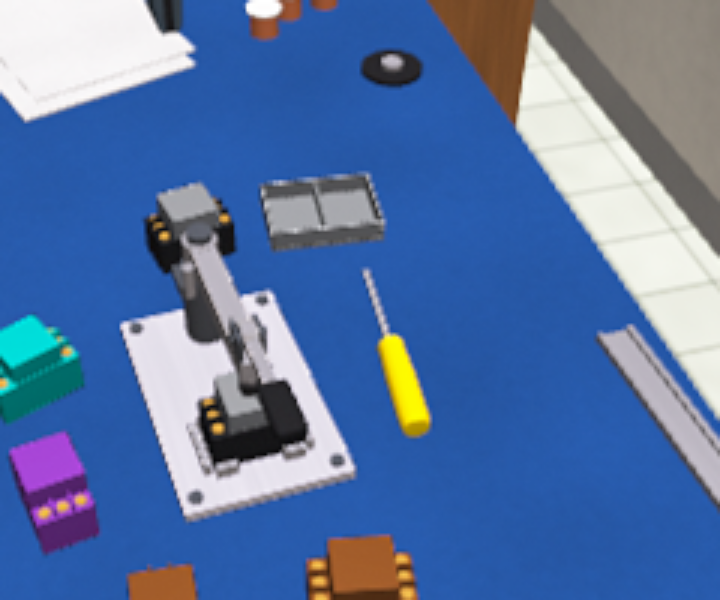

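View pics/top9c.png

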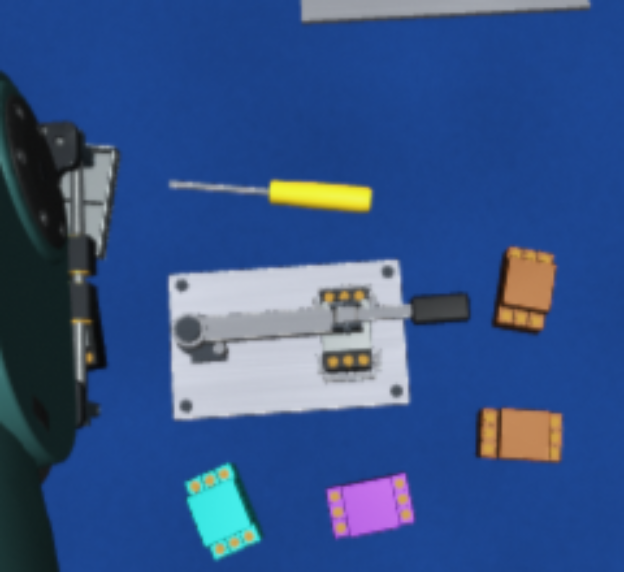

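The lever lies level (pad top at z ≈ 0.135–0.139), and the strap is in line with the fixture. The contactor sits at the same pixels as before, and the bystanders have not moved. The arm is well clear, so I hand in.

```bash
python3 -c "
from station import *
print(job_done())"
```

```text
the job is handed in; nothing more can be done
None
```

I pushed the strap over the contactor until it met its stop, then pushed the cam lever down to its end stop, and handed the job in at about 14 s. The gripper stayed shut throughout and nothing was grasped. No verdict was reported.

- **Strap:** the side force rose to 12 N at the stop, with the lever still raised at about 1.08 rad. The last picture has the strap and lever pointing within about 1° of the fixture's axis.
- **Lever:** the force rose to 23 N with the fingertip at 136 mm, where the end stop should be. Afterwards the lever lay level, with the pad's top at 135–139 mm.
- **Contactor and bystanders:** by eye, the contactor sat at the same pixels before and after. The spare contactor, screwdriver and parts tray looked unmoved, but the last close-ups leave the flask out and the arm partly hides the spare and the tray in the top view. The arm never went near the flask.
- **Arm:** it finished clear, with the fingertip at 284 mm, above the spare contactor.

- **Not measured:** the foot's force on the contactor cannot be read directly; I inferred it from the lever being at its stop.
- **Disagreement:** my early estimate of the post's position was about 2–3 mm off along x, so the strap met its stop about 4 mm later than calculated.

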